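Hold the spot plate against the sprung stop of the mounting stage

ROBOT

A 6-joint arm with a two-finger parallel gripper is mounted at the origin on the work surface. World frame = base frame: x ahead of the robot, y to its left, z up, the work surface at z = 0. Lengths are in m, angles in rad, forces in N, time in s.
With the tool pointing down it reaches from about 0.2 to 0.875 m from the base axis. Payload 3.4 kg.
Tool frame: the origin (TCP) lies midway between the tips of the shut fingers; the grasp point (between the pads) lies grip_depth behind it (grip_depth is the distance from the TCP to the grasp point, in m); z points along the fingers, y is the line along which they close (so a half turn about z gives the same grasp; the last joint's range is limited). The gripper opens to 94 mm and grips with 3 to 60 N. Pads are 16 mm wide; open, the fingers measure 119 mm over their backs; the gripper's body (75 mm by 177 mm) begins 78 mm behind the grasp point.
Start: joints at [1.023, 0.276, 1.505, -0, 1.361, -0.121], TCP at [0.238, 0.523, 0.205] pointing down, gripper open.
Joint ranges: [-2.89, 2.89], [-0.75, 2.08], [0.22, 2.7], [-1.18, 4.32], [0.11, 2.71], [-2.7, 2.7]. Speed limits (rad/s): [2.57, 2.57, 3.14, 3.14, 3.14, 3.14].

INTERFACE

Orientations are given as a rotation vector (axis times angle).
In Python, from workcell import read_state, get_image, job_done, grip_depth gives the robot as it stands.
- The arm moves only by the shell command python3 -m pendant 'ROWS'. ROWS is JSON, a list that holds one entry, the list of rows, each a list of 5 numbers: the finger opening in mm, from 0 to 94, then the shift along the world's x, y, z as a fraction of full scale, then the turn about the world's z as a fraction of full scale. In form: [[[hand, tx, ty, tz, turn], ...]]. A call has 1 to 12 rows; each row shifts and turns the commanded pose from where the row before left it; what a row does not reach is not made up. Full scale, the value 1, is 0.4 m for a shift and 2 pi rad for a turn. A row lasts 1/10 s, in which the tool goes at most 50 mm and 8.59 degrees, less where a joint would pass 70% of its speed; a pose out of reach is approached as far as the arm can. A call with a number of a shift or a turn outside -1 to 1 is refused whole. A call with a gripper value outside its range is refused whole. The fingers move at their own pace and stop on an object; the grip force is fixed at half the most. Time passes only in rows, so rows that do not move let the fingers close. It gives the time, the measured TCP pose, the force, the opening and the grip force at its end, in the units of the state.
- read_state(): the state, without advancing time (a new reading comes with each control period).
- get_image(name): name is "side" or "top" or "wrist"; returns a dict with "pixels" (384x512x3 uint8, red, green, blue), "vertical_fov" (degrees; the focal length in pixels is half the picture's height over the tangent of half this angle, whatever the lens; pixels are square), "cx", "cy" (the principal point, pixels), "world_to_cam" (4x4, takes a point from world to camera coordinates). Camera axes: x right, y down, z forward; pixel columns grow to the right and rows downward; lengths in m; the calibration is good to about 2 mm. The wrist camera is an equidistant fisheye: a pixel r from the principal point sees the ray r / f radians off the axis. A picture is of the moment at which its call begins. There is no depth.
- job_done(): hands the job in; it is judged then, once.
The state is a dict: "t": time; "joints": joint angles; "qd": joint speeds; "tau": joint torques, N m; "ee_pos": TCP position; "tool_rot": TCP orientation; "wrist_force": force on the tool from outside, world axes, zero at the start; "ft_torque": the same for the moment, N m; "gripper_width": finger opening in m; "grasp_force": force on a finger pad.
Only numpy, scipy, OpenCV 4.12 (cv2) and the standard library are available. Lean on these libraries where they do the work, as an engineer would, in place of code of your own. Each camera call takes 0.05 s, during which the arm holds its last target. There are 200 camera calls.

TASK

Take the large ten-well spot plate from the bench and set it flat on the grey mounting stage, lengthwise between the two side stops. Then slide it end first against the dark sprung back stop and press until the stop is pushed in about half of its 24 mm travel (about 8 N), never all the way in, and finish while still holding it pressed there steadily, so that a colleague can fasten it. Leave the smaller spot plate, the bottles and the jar where they are.

Things in the scene. Friction and masses are not known exactly. Their poses are not given: they have to be found in the camera images.
- plate: the large spot plate: white glazed ceramic slab, 120 (x) x 60 (y) x 16 mm (z), about 0.24 kg, two rows of five shallow wells on top; the wells are no obstacle and both ends are alike. Lies loose on the bench, left or right of the stage. Origin: centre of its underside; x along its length, z up
- small_plate: bystander: smaller spot plate of the same ceramic, 75 x 50 x 12 mm, two rows of three wells; on the other side of the stage. Origin: centre of its underside
- stage: the mounting stage, fixed to the bench: grey painted slab, flat top 24 mm above its origin, which lies on the bench. In its own frame the slab runs from x = -120 to +110 mm, y = -85 to +85 mm. Stage x is the pressing direction (away from the robot, turned up to 0.3 rad), y to the left. A fixed block 90 wide, 22 mm high at x = 90 to 106 mm takes the sprung stop's guide rods
- stop_left (a point): top centre of the left aluminium side stop, fixed on the stage, 18 mm high, 12 mm thick, 28 mm long: stage x = 24 to 52 mm, y = 34 to 46 mm; near end rounded. The side stops' inner faces are 68 mm apart
- stop_right (a point): top centre of the right side stop, its mirror image: stage x = 24 to 52 mm, y = -46 to -34 mm
- backstop_face (a point): middle of the face of the back stop that the plate is pressed against, 10 mm above the stage's top; at stage x = 50 mm, y = 0 when not pushed, and it moves along stage +x with the stop. The stop is a dark steel bar 12 x 60 mm, 18 mm high, between the side stops' far ends
- backstop (a joint): how far the back stop is pushed in along stage +x (m): 0 at rest, 0.024 at the end of its travel. A spring of 700 N/m without preload pushes back (0.012 m is 8.4 N)
- amber_bottle: bystander: amber glass bottle, 36 mm in diameter, 100 mm tall; beyond the stage. Origin: centre of its underside
- dropper: bystander: white dropper bottle, 30 mm in diameter, 75 mm tall; beyond the stage. Origin: centre of its underside
- jar: bystander: low glass jar with steel cap, 54 mm in diameter, 45 mm tall; beyond the stage, left. Origin: centre of its underside

How it is judged:
On the way, in this order (a step that is already met when the one before it is completed fails the run):
1. the plate lies flat on the stage, lengthwise between the side stops, its far end at least level with their near ends (z of plate in the frame of stage between 0.021 and 0.028 m and angle between plate's own z axis and vertical below 0.06 rad and y of plate in the frame of stage between -0.007 and 0.007 m and angle between the x axis of plate and the x axis of stage, either way round below 0.1 rad and x of plate in the frame of stage above -0.036 m), for 0.1 s.
2. the plate presses the back stop in, between 7 and 17 mm (value of joint backstop between 0.007 and 0.017 m and contact force between plate and backstop above 4 N), for 0.3 s.
At the end, for the whole second after the job is handed in: The robot still presses the plate: flat on the stage (underside within 4 mm of its top, tilt under 0.06 rad), within 7 mm and 0.1 rad of the centreline, pressing the back stop itself with 4.5 to 12.5 N, the stop 7 to 17 mm in and still (under 4 mm/s) (z of plate in the frame of stage between 0.021 and 0.028 m and angle between plate's own z axis and vertical below 0.06 rad and y of plate in the frame of stage between -0.007 and 0.007 m and angle between the x axis of plate and the x axis of stage, either way round below 0.1 rad and value of joint backstop between 0.007 and 0.017 m and velocity of joint backstop between -0.004 and 0.004 m/s and contact force between plate and backstop between 4.5 and 12.5 N and (contact force between plate and the fingers above 2 N or contact force between plate and the arm above 2 N)); the arm keeps its last pose, push and grip.
It fails at once if the back stop is pushed all the way in (over 23 mm) (value of joint backstop above 0.023 m).
It fails at once if the small spot plate is moved by more than 25 mm (distance of small_plate from where it was at the start of the episode above 0.025 m).
It fails at once if the amber bottle is moved by more than 25 mm (distance of amber_bottle from where it was at the start of the episode above 0.025 m).
It fails at once if the dropper bottle is moved by more than 25 mm (distance of dropper from where it was at the start of the episode above 0.025 m).
It fails at once if the jar is moved by more than 25 mm (distance of jar from where it was at the start of the episode above 0.025 m).
It also fails if it takes over 48 s, if anything falls off the work surface, if the arm or the gripper's body presses on something with over 40 N, if the wrist force passes 120 N, or if a joint passes its speed limit or range.

## Working session

There is one attempt and no reset: what is moved stays moved. The work goes in short steps, Python scripts to look and compute and a shell command to move; the robot and the scene stay as the last step left them, time stands still between calls to the robot, and variables do not carry over. Pictures are saved under pics/ and viewed, at most 10 in all, crops included, and the job is handed in when it is done.

```bash
mkdir -p pics; ls; python3 - <<'E'
from workcell import *
import cv2,numpy as np
print(grip_depth, read_state())
for n in("top","side"):
    g=get_image(n); cv2.imwrite(f"pics/{n}0.png",g["pixels"][:,:,::-1]); print(n,g["vertical_fov"],g["cx"],g["cy"],np.round(g["world_to_cam"],3).tolist())
E
```

```text
pics
0.0188 {'t': 0.0, 'joints': array([ 1.02300315e+00,  2.76551464e-01,  1.50608419e+00,  3.45907201e-06,
        1.36066911e+00, -1.21012980e-01]), 'qd': array([-1.30316610e-03,  2.11642318e-05, -1.42983011e-03, -3.09434483e-04,
        9.27709928e-04,  4.72165919e-04]), 'tau': array([ 1.98082358e-03, -4.04587197e+01, -2.37227279e+01,  7.04902969e-02,
        3.45727871e-02, -1.54837517e-04]), 'ee_pos': array([0.23774357, 0.52295485, 0.20464905]), 'tool_rot': array([-6.65189854e-01, -3.06978338e+00,  2.53820088e-03]), 'wrist_force': array([ 0.67338238, -0.51790779, -0.56794146]), 'ft_torque': array([0.04099625, 0.04872253, 0.01482162]), 'grasp_force': 0.0, 'gripper_width': 0.09415875718694368}
top 54.883464475201066 249.87825678950276 187.57860298008373 [[-0.002, -1.0, 0.009, -0.012], [-0.988, 0.001, -0.155, 0.613], [0.155, -0.009, -0.988, 0.819], [0.0, 0.0, 0.0, 1.0]]
side 43.752643943163505 253.1627322055219 193.14799075540725 [[-0.923, -0.385, 0.013, 0.561], [-0.304, 0.709, -0.636, 0.227], [0.236, -0.591, -0.771, 1.066], [0.0, 0.0, 0.0, 1.0]]
```

View pics/top0.png

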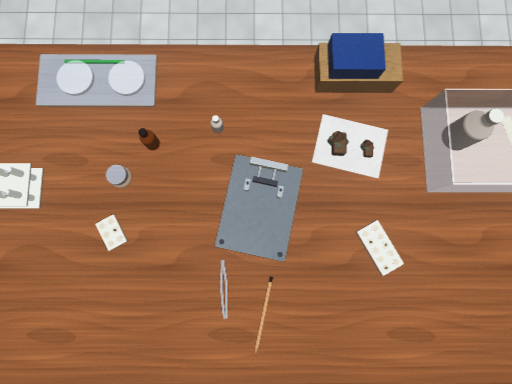

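View pics/side0.png

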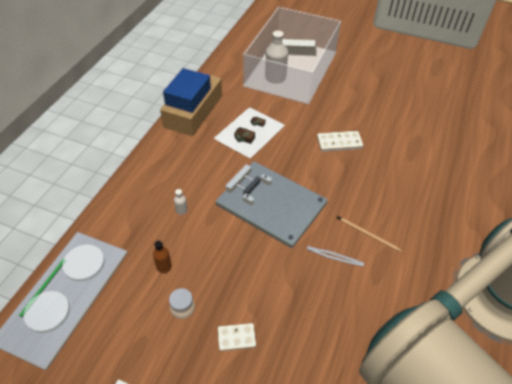

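The top view shows the stage around px (260,208), the large plate on the right at (381,247), and the small plate at (111,233). Next I'll enlarge the stage and the large plate.

```bash
cat > h.py <<'E'
import numpy as np,cv2
from workcell import *
def ray(g,px):
    f=g["pixels"].shape[0]/2/np.tan(np.radians(g["vertical_fov"])/2)
    T=np.array(g["world_to_cam"]); R=T[:3,:3]; c=-R.T@T[:3,3]
    return c,R.T@np.array([(px[0]-g["cx"])/f,(px[1]-g["cy"])/f,1])
def at(g,px,z):
    c,d=ray(g,px); return c+d*(z-c[2])/d[2]
def proj(g,P):
    f=g["pixels"].shape[0]/2/np.tan(np.radians(g["vertical_fov"])/2)
    T=np.array(g["world_to_cam"]); q=T[:3,:3]@np.array(P)+T[:3,3]
    return np.array([g["cx"]+f*q[0]/q[2],g["cy"]+f*q[1]/q[2]])
E
python3 - <<'E'
import cv2,numpy as np
im=cv2.imread("pics/top0.png")
c=cv2.resize(im[148:278,210:410],None,fx=4,fy=4,interpolation=cv2.INTER_CUBIC); cv2.imwrite("pics/c0.png",c)
E
```

```text
(no output)
```

View pics/c0.png

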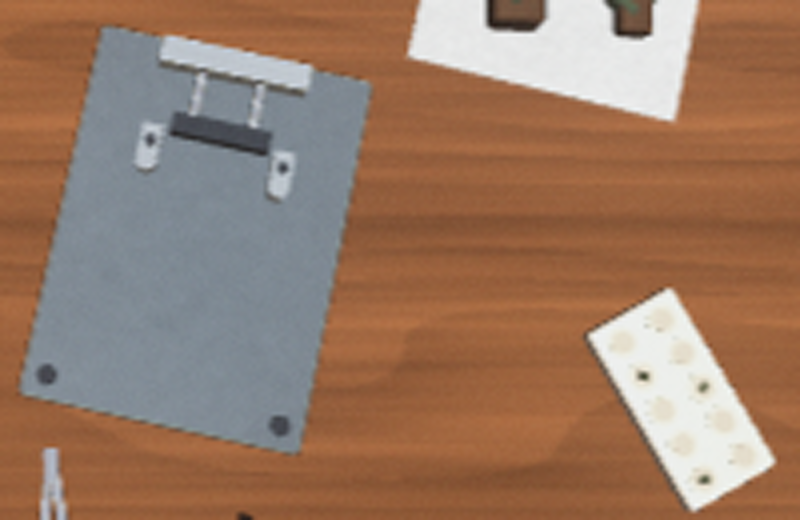

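The crop shows the stage's top corners at (102,27), (371,85), (298,453) and (22,393). The plate's top corners are at (671,288), (775,463), (694,510) and (587,333). The side stops are at about (148,147) and (281,175).

```bash
python3 - <<'E'
from h import *
g=get_image("top")
u=lambda p:((p[0]+.5)/4-.5+210,(p[1]+.5)/4-.5+148)
def fit(px,z,model):
    W=np.array([at(g,u(p),z)[:2] for p in px]); M=np.array(model)
    a=W-W.mean(0); b=M-M.mean(0)
    th=np.arctan2((b[:,0]*a[:,1]-b[:,1]*a[:,0]).sum(),(b*a).sum())
    R=np.array([[np.cos(th),-np.sin(th)],[np.sin(th),np.cos(th)]])
    t=W.mean(0)-R@M.mean(0)
    print("W",W.round(4).tolist(),"t",t.round(4),"th",th.round(4),"res mm",((W-t-M@R.T)*1e3).round(1).tolist()); return t,R
t,R=fit([(102,27),(371,85),(298,453),(22,393)],.024,[(.11,.085),(.11,-.085),(-.12,-.085),(-.12,.085)])
for p in [(148,124+18),(281,170)]:
    print("stop stage", (R.T@(at(g,u(p),.042)[:2]-t)).round(4))
for p in [(171,128),(268,150)]: print("bs face", (R.T@(at(g,u(p),.040)[:2]-t)).round(4))
fit([(671,288),(775,463),(694,510),(587,333)],.016,[(.06,.03),(-.06,.03),(-.06,-.03),(.06,-.03)][0:1]+[(.06,-.03)][:0]+[(-.06,.03),(-.06,-.03),(.06,-.03)] if 0 else [(.06,-.03),(-.06,-.03),(-.06,.03),(.06,.03)])
E
```

```text
W [[0.6992, 0.0225], [0.663, -0.1412], [0.4434, -0.0931], [0.4784, 0.0686]] t [ 0.5759 -0.0368] th -0.2124 res mm [[-2.1, -0.5], [-2.5, 1.9], [2.7, 1.5], [1.9, -2.9]]
stop stage [0.0413 0.041 ]
stop stage [ 0.0414 -0.0393]
bs face [0.0527 0.0294]
bs face [ 0.0519 -0.0295]
W [[0.54, -0.3202], [0.4365, -0.3761], [0.4096, -0.3265], [0.5132, -0.2683]] t [ 0.4748 -0.3228] th 0.5006 res mm [[-1.9, 0.1], [-0.0, 1.8], [1.8, -1.2], [0.1, -0.6]]
```

```bash
python3 -m pendant '[[[94,0.029,-0.106,0,-0.0176],[94,0.029,-0.106,0,-0.0176],[94,0.029,-0.106,0,-0.0176],[94,0.029,-0.106,0,-0.0176],[94,0.029,-0.106,0,-0.0176],[94,0.029,-0.106,0,-0.0176],[94,0.029,-0.106,0,-0.0176],[94,0.029,-0.106,0,-0.0176],[94,0.029,-0.106,0,-0.0176],[94,0.029,-0.106,0,-0.0176]]]'
python3 -m pendant '[[[94,0.029,-0.106,-0.008,-0.0176],[94,0.029,-0.106,-0.008,-0.0176],[94,0.029,-0.106,-0.008,-0.0176],[94,0.029,-0.106,-0.008,-0.0176],[94,0.029,-0.106,-0.008,-0.0176],[94,0.029,-0.106,-0.008,-0.0176],[94,0.029,-0.106,-0.008,-0.0176],[94,0.029,-0.106,-0.008,-0.0176],[94,0.029,-0.106,-0.008,-0.0176],[94,0.029,-0.106,-0.008,-0.0176],[94,0,0,0,0],[94,0,0,0,0]]]'
cat >> h.py <<'E'
from scipy.spatial.transform import Rotation as Ro
def tool(s=None):
    s=s or read_state(); R=Ro.from_rotvec(s["tool_rot"]).as_matrix()
    print("t",round(s["t"],2),"tcp",s["ee_pos"].round(4),"yang",round(float(np.arctan2(R[1,1],R[0,1])),4),"z",R[:,2].round(4),"F",s["wrist_force"].round(2),"M",s["ft_torque"].round(2),"w",round(s["gripper_width"],4),"gf",round(s["grasp_force"],1),"q6",s["joints"][5].round(2))
E
python3 - <<'E'
from h import *
tool()
g=get_image("wrist"); print(g["vertical_fov"],g["cx"],g["cy"],np.round(g["world_to_cam"],3).tolist())
cv2.imwrite("pics/w1.png",g["pixels"][:,:,::-1])
E
```

```text
t: 1.15
ee_pos: [0.354, 0.0978, 0.2055]
tool_rot: [2.183, 2.259, 0.001]
wrist_force: [0.3, -0.2, -0.4]
gripper_width: 0.0943
grasp_force: 0.0
t: 2.35
ee_pos: [0.4696, -0.3249, 0.1724]
tool_rot: [-3.041, -0.78, 0.002]
wrist_force: [0.3, 0.8, -0.3]
gripper_width: 0.0942
grasp_force: 0.0
t 2.35 tcp [ 0.4696 -0.3249  0.1724] yang -1.0685 z [-0.0016  0.0018 -1.    ] F [ 0.33  0.78 -0.35] M [ 0.    0.16 -0.03] w 0.0942 gf 0.0 q6 0.34
65.70646984690485 255.06776535905502 190.20845502077458 [[0.481, -0.877, -0.003, -0.509], [-0.84, -0.462, 0.285, 0.224], [-0.252, -0.134, -0.958, 0.436], [0.0, 0.0, 0.0, 1.0]]
```

View pics/w1.png

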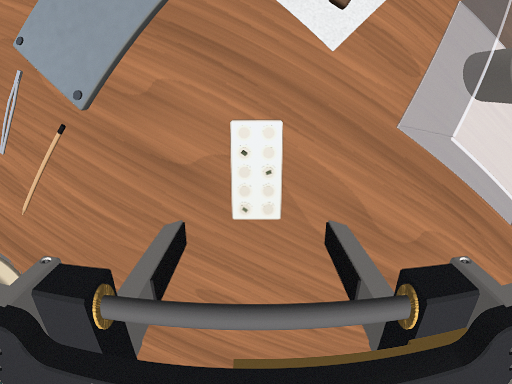

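The wrist view shows the plate between the fingers and upright in the image. Its corners are at about (231,121), (282,121), (281,219) and (232,219). I'll triangulate these onto z=0.016.

```bash
cat >> h.py <<'E'
def watz(g,px,z):
    f=g["pixels"].shape[0]/2/np.tan(np.radians(g["vertical_fov"])/2)
    d=np.array([px[0]-g["cx"],px[1]-g["cy"]]); r=np.hypot(*d); a=r/f
    v=np.r_[d/r*np.sin(a),np.cos(a)]
    T=np.array(g["world_to_cam"]); R=T[:3,:3]; c=-R.T@T[:3,3]; d=R.T@v
    return (c+d*(z-c[2])/d[2])
def fit(W,M):
    W=np.array(W)[:,:2]; M=np.array(M); a=W-W.mean(0); b=M-M.mean(0)
    th=np.arctan2((b[:,0]*a[:,1]-b[:,1]*a[:,0]).sum(),(b*a).sum())
    R=np.array([[np.cos(th),-np.sin(th)],[np.sin(th),np.cos(th)]]); t=W.mean(0)-R@M.mean(0)
    print("t",t.round(4),"th",th.round(4),"res mm",((W-t-M@R.T)*1e3).round(1).tolist()); return t,R
E
python3 - <<'E'
from h import *
g=get_image("wrist")
im=g["pixels"].astype(int); m=((im.min(2)>150)).astype(np.uint8); m[:,:200]=0;m[:,310:]=0;m[:100]=0;m[240:]=0
c=max(cv2.findContours(m,0,2)[0],key=cv2.contourArea); q=cv2.approxPolyDP(c,6,True)[:,0]; print(q.tolist(),cv2.minAreaRect(c))
M=[(.06,.03),(.06,-.03),(-.06,-.03),(-.06,.03)]
P=[(231,120.5),(282,120.5),(281.2,219),(231.5,219)]
fit([watz(g,p,.016) for p in P],M)
# stage: near-right corner of slab
E
```

```text
[[232, 121], [233, 217], [278, 219], [282, 121]] ((256.5, 170.0), (98.0, 51.0), 90.0)
t [ 0.4747 -0.3212] th 0.503 res mm [[-0.0, -1.5], [-1.3, 0.8], [0.9, 0.1], [0.4, 0.7]]
```

```bash
python3 -m pendant '[[[94,-0.005,-0.002,-0.08,0],[94,0,0,-0.08,0],[94,0,0,-0.08,0],[94,0,0,-0.08,0],[94,0,0,-0.06,0],[94,0,0,-0.02,0],[94,0,0,0,0],[94,0,0,0,0]]]'; python3 -c "
from h import *
tool()"
```

```text
t: 3.25
ee_pos: [0.4688, -0.3254, 0.0148]
tool_rot: [3.041, 0.783, 0.002]
wrist_force: [0.3, -0.3, 0.6]
gripper_width: 0.0942
grasp_force: 0.0
t 3.25 tcp [ 0.4688 -0.3254  0.0148] yang -1.0668 z [ 0.0017 -0.0015 -1.    ] F [ 0.26 -0.29  0.56] M [-0.06  0.08  0.05] w 0.0942 gf 0.0 q6 0.34
```

```bash
python3 -m pendant '[[[94,-0.002,0,-0.027,0],[94,0,0,0,0],[50,0,0,0,0],[50,0,0,0,0],[50,0,0,0,0],[50,0,0,0,0],[50,0,0,0,0],[50,0,0,0,0],[50,0,0,0,0],[50,0,0,0,0]]]'; python3 -c "
from h import *
tool()"
```

```text
t: 4.25
ee_pos: [0.4675, -0.3257, 0.0028]
tool_rot: [3.042, 0.782, 0.0]
wrist_force: [0.4, -0.5, 0.7]
gripper_width: 0.0595
grasp_force: 30.0
t 4.25 tcp [ 0.4675 -0.3257  0.0028] yang -1.0676 z [ 5.e-04 -7.e-04 -1.e+00] F [ 0.38 -0.52  0.74] M [-0.15  0.05 -0.01] w 0.0595 gf 30.0 q6 0.34
```

```bash
python3 -m pendant '[[[50,0,0,0.05,0],[50,0,0,0.1,0],[50,0,0,0.06,0],[50,0.016,0.094,0,-0.0142],[50,0.016,0.094,0,-0.0142],[50,0.016,0.094,0,-0.0142],[50,0.016,0.094,0,-0.0142],[50,0.016,0.094,0,-0.0142],[50,0.016,0.094,0,-0.0142],[50,0.016,0.094,0,-0.0142],[50,0.016,0.094,0,-0.0142],[50,0,0,0,0]]]'; python3 -m pendant '[[[50,0,0,0,0],[50,0,0,0,0],[50,0,0,0,0]]]';python3 - <<'E'
from h import *
tool()
g=get_image("wrist"); cv2.imwrite("pics/w2.png",cv2.resize(g["pixels"][20:250,130:380,::-1],None,fx=2.5,fy=2.5,interpolation=cv2.INTER_CUBIC))
g=get_image("top"); cv2.imwrite("pics/t2.png",cv2.resize(g["pixels"][140:290,190:340,::-1],None,fx=4,fy=4,interpolation=cv2.INTER_CUBIC))
E
```

```text
t: 5.45
ee_pos: [0.5176, -0.0201, 0.0861]
tool_rot: [-3.122, 0.325, 0.004]
wrist_force: [-0.1, -0.7, -2.2]
gripper_width: 0.0598
grasp_force: 30.0
t: 5.75
ee_pos: [0.5181, -0.0257, 0.0865]
tool_rot: [3.124, -0.332, -0.001]
wrist_force: [-0.7, -0.5, -2.4]
gripper_width: 0.0597
grasp_force: 30.0
t 5.75 tcp [ 0.5181 -0.0257  0.0865] yang -1.7827 z [-7.e-04 -3.e-04 -1.e+00] F [-0.67 -0.5  -2.37] M [ 0.02  0.2  -0.03] w 0.0597 gf 30.0 q6 1.6
```

View pics/w2.png

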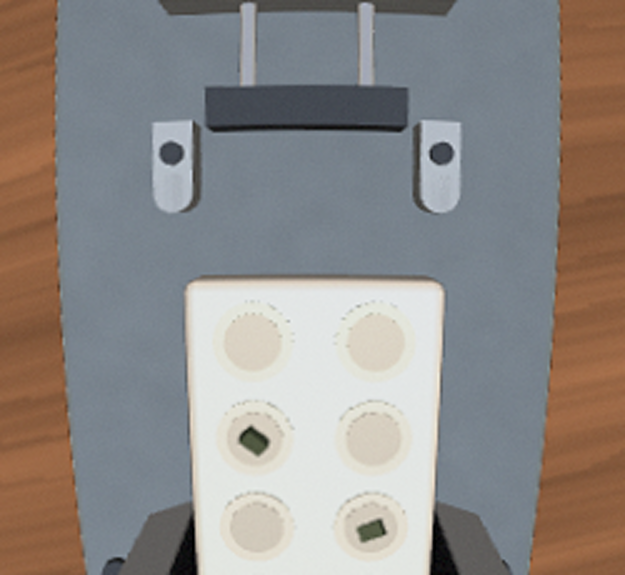

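The plate is held level and lined up ahead of the stops. In the crop its far top edge runs (187,283)–(443,283). The back bar's front top edge runs (206,124)–(408,124), and the stops' inner top edges are at x≈192 and 420, with near tips at y≈211. I'll compute the offset of the held plate from the stop centreline.

```bash
python3 - <<'E'
from h import *
g=get_image("wrist"); tool()
u=lambda p:((p[0]+.5)/2.5-.5+130,(p[1]+.5)/2.5-.5+20)
w=lambda p,z:watz(g,u(p),z)
print("stage ref by stops+bar:")
pts=[((206,124),(.05,.03)),((408,124),(.05,-.03)),((152,122),(.052,.046)),((461,122),(.052,-.046)),((192,122),(.052,.034)),((420,122),(.052,-.034)),((172,212),(.024,.040)),((441,212),(.024,-.040))]
t,R=fit([w(p,.042) for p,_ in pts],[m for _,m in pts])
z=.0997
a,b=w((187,281),z),w((443,281),z); print("plate far end width",np.linalg.norm(a-b),"mid in stage",(R.T@((a+b)[:2]/2-t)).round(4),"dir",np.arctan2(*(a-b)[[1,0]])-np.pi/2)
s=read_state()["ee_pos"][:2]; print("tcp in stage",(R.T@(s-t)).round(4))
E
```

```text
t 5.9 tcp [ 0.5183 -0.0255  0.0866] yang -1.7829 z [-2.e-04 -2.e-04 -1.e+00] F [ 1.15 -0.49 -2.49] M [0.01 0.19 0.01] w 0.0597 gf 30.0 q6 1.6
stage ref by stops+bar:
t [ 0.5767 -0.0353] th -0.2147 res mm [[0.5, -0.3], [0.5, -0.3], [0.0, 0.3], [-0.1, -0.2], [-0.6, 0.2], [-0.6, 0.4], [0.2, 0.3], [0.0, -0.4]]
plate far end width 0.057701295986953394 mid in stage [ 0.0083 -0.0026] dir -0.21215033340883305
tcp in stage [-0.0591 -0.0029]
```

View pics/t2.png

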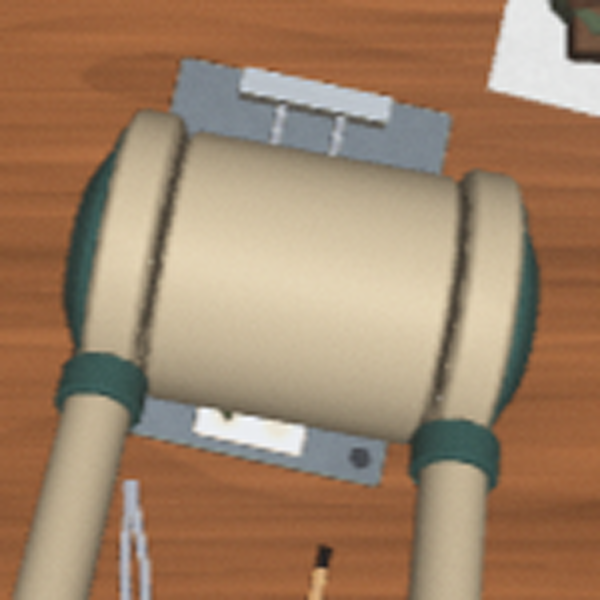

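```bash
python3 -m pendant '[[[50,0.0015,0.0065,-0.05,0],[50,0,0,-0.05,0],[50,0,0,-0.03,0],[50,0,0,0,0],[50,0,0,0,0]]]'; python3 -m pendant '[[[50,0,0,-0.007,0],[50,0,0,-0.006,0],[50,0,0,0,0],[50,0,0,0,0]]]';python3 - <<'E'
from h import *
tool()
E
```

```text
t: 6.4
ee_pos: [0.5193, -0.0223, 0.0349]
tool_rot: [3.124, -0.331, 0.0]
wrist_force: [0.7, 0.4, -2.1]
gripper_width: 0.0596
grasp_force: 30.0
t: 6.8
ee_pos: [0.5192, -0.0219, 0.0297]
tool_rot: [3.124, -0.33, 0.001]
wrist_force: [-0.5, 0.4, -1.9]
gripper_width: 0.0594
grasp_force: 30.0
t 6.8 tcp [ 0.5192 -0.0219  0.0297] yang -1.7814 z [ 3.e-04 -2.e-04 -1.e+00] F [-0.46  0.39 -1.9 ] M [0.05 0.15 0.06] w 0.0594 gf 30.0 q6 1.61
```

```bash
python3 -m pendant '[[[50,0,0,-0.004,0],[50,0,0,-0.002,0],[50,0,0,0,0]]]'; python3 -m pendant '[[[50,0,0,-0.002,0],[50,0,0,0,0],[50,0,0,0,0]]]';python3 - <<'E'
from h import *
tool()
g=get_image("wrist"); cv2.imwrite("pics/w3.png",cv2.resize(g["pixels"][20:250,130:380,::-1],None,fx=2.5,fy=2.5,interpolation=cv2.INTER_CUBIC))
E
```

```text
t: 7.1
ee_pos: [0.5189, -0.0219, 0.027]
tool_rot: [3.124, -0.33, -0.0]
wrist_force: [0.7, 0.5, -2.2]
gripper_width: 0.0597
grasp_force: 30.0
t: 7.4
ee_pos: [0.5191, -0.0219, 0.0268]
tool_rot: [3.124, -0.33, 0.0]
wrist_force: [-1.9, 0.3, 4.9]
gripper_width: 0.0595
grasp_force: 30.0
t 7.4 tcp [ 0.5191 -0.0219  0.0268] yang -1.7813 z [ 2.e-04 -2.e-04 -1.e+00] F [-1.85  0.34  4.86] M [-0.    0.48 -0.01] w 0.0595 gf 30.0 q6 1.61
```

View pics/w3.png

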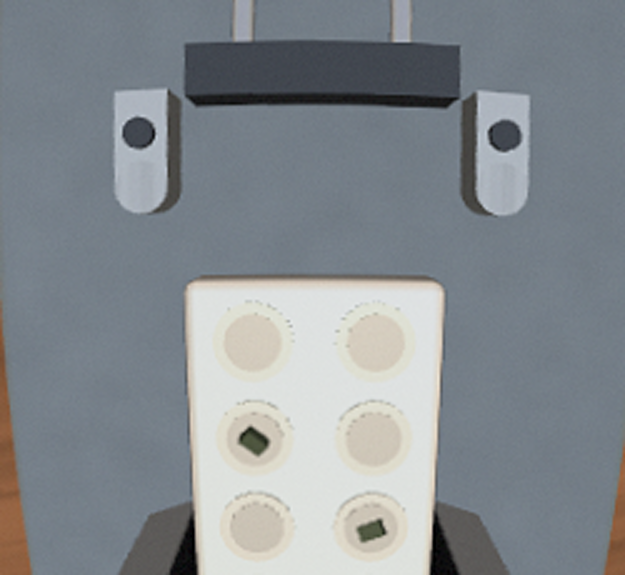

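Contact with the stage is made: Fz is up about 7 N and z is 0.0268. The plate's far edge runs (187,281)–(443,281). The bar's front edge runs (190,97)–(456,99), and the stop tips are at (141,213) and (502,215).

```bash
python3 - <<'E'
from h import *
g=get_image("wrist"); tool()
u=lambda p:((p[0]+.5)/2.5-.5+130,(p[1]+.5)/2.5-.5+20)
w=lambda p,z:watz(g,u(p),z)
pts=[((186,96),(.05,.03)),((460,97),(.05,-.03)),((114,91),(.052,.046)),((529,95),(.052,-.046)),((168,90),(.052,.034)),((476,93),(.052,-.034)),((141,213),(.024,.040)),((502,215),(.024,-.040))]
t,R=fit([w(p,.042) for p,_ in pts],[m for _,m in pts])
z=.040
a,b=w((186,281),z),w((443,281),z); print("width",np.linalg.norm(a-b),"mid in stage",(R.T@((a+b)[:2]/2-t)).round(4),"dir",np.arctan2(*(a-b)[[1,0]])-np.pi/2)
s=read_state()["ee_pos"][:2]; print("tcp in stage",(R.T@(s-t)).round(4))
E
```

```text
t 7.5 tcp [ 0.5191 -0.0219  0.0268] yang -1.7813 z [ 2.e-04 -2.e-04 -1.e+00] F [-1.98  0.63  5.31] M [-0.01  0.54 -0.02] w 0.0595 gf 30.0 q6 1.61
t [ 0.5765 -0.0354] th -0.2155 res mm [[0.0, -0.2], [0.3, -0.2], [0.2, 0.1], [0.0, 0.1], [-0.4, -0.1], [-0.4, 0.4], [0.1, 0.1], [0.2, -0.1]]
width 0.05791320078224342 mid in stage [0.0085 0.0015] dir -0.21057764547768665
tcp in stage [-0.059   0.0009]
```

```bash
python3 -m pendant '[[[50,-0.0007,-0.003,0.0012,-0.0008],[50,0.0122,-0.0027,0,0],[50,0.0122,-0.0027,0,0],[50,0.0122,-0.0027,0,0],[50,0.0122,-0.0027,0,0],[50,0.0122,-0.0027,0,0],[50,0.0122,-0.0027,0,0],[50,0,0,0,0],[50,0,0,0,0],[50,0,0,0,0]]]';python3 - <<'E'
from h import *
tool()
s=read_state()["ee_pos"][:2]
th=-.215;R=np.array([[np.cos(th),-np.sin(th)],[np.sin(th),np.cos(th)]])
print("tcp in stage",(R.T@(s-[.5765,-.0354])).round(4))
g=get_image("wrist"); cv2.imwrite("pics/w4.png",cv2.resize(g["pixels"][20:250,130:380,::-1],None,fx=2.5,fy=2.5,interpolation=cv2.INTER_CUBIC))
E
```

```text
t: 8.5
ee_pos: [0.5484, -0.0299, 0.0268]
tool_rot: [3.123, -0.338, 0.001]
wrist_force: [-0.8, -0.5, 2.8]
gripper_width: 0.0597
grasp_force: 30.0
t 8.5 tcp [ 0.5484 -0.0299  0.0268] yang -1.7865 z [ 7.e-04 -5.e-04 -1.e+00] F [-0.76 -0.51  2.83] M [-0.13  0.33 -0.08] w 0.0597 gf 30.0 q6 1.61
tcp in stage [-0.0287 -0.0006]
```

View pics/w4.png

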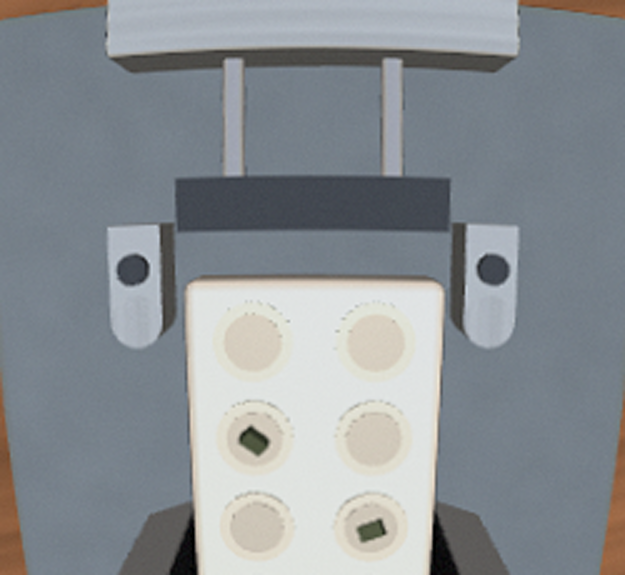

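The plate is centred between the stops: plate middle at column 315, bar and stops at 313. About 10.5 mm of gap is left to the bar. Now I'll press in partway.

```bash
python3 -m pendant '[[[50,0.0098,-0.0021,0,0],[50,0.0098,-0.0021,0,0],[50,0.0061,-0.0013,0,0],[50,0.0061,-0.0013,0,0],[50,0.0061,-0.0013,0,0],[50,0,0,0,0],[50,0,0,0,0],[50,0,0,0,0]]]';cat >> h.py <<'E'
def st():
    s=read_state(); tool(s)
    th=-.215;R=np.array([[np.cos(th),-np.sin(th)],[np.sin(th),np.cos(th)]])
    print("tcp in stage",(R.T@(s["ee_pos"][:2]-[.5765,-.0354])).round(4),"F stage",(R.T@s["wrist_force"][:2]).round(2))
E
python3 -c "
from h import *
st()"
```

```text
t: 9.35
ee_pos: [0.5609, -0.0323, 0.0268]
tool_rot: [-3.123, 0.338, 0.007]
wrist_force: [-5.5, 1.6, 6.8]
gripper_width: 0.0602
grasp_force: 30.0
t 9.35 tcp [ 0.5609 -0.0323  0.0268] yang -1.7862 z [-4.3e-03  7.0e-04 -1.0e+00] F [-5.51  1.55  6.8 ] M [ 0.07  1.06 -0.03] w 0.0602 gf 30.0 q6 1.6
tcp in stage [-0.0159 -0.0003] F stage [-5.72  0.34]
```

```bash
python3 -m pendant '[[[50,0.0061,-0.0013,0.001,0],[50,0.0061,-0.0013,0.001,0],[50,0,0,0,0],[50,0,0,0,0],[50,0,0,0,0],[50,0,0,0,0]]]'
python3 - <<'E'
from h import *
st()
g=get_image("wrist"); cv2.imwrite("pics/w5.png",cv2.resize(g["pixels"][20:250,130:380,::-1],None,fx=2.5,fy=2.5,interpolation=cv2.INTER_CUBIC))
E
```

```text
t: 9.95
ee_pos: [0.5647, -0.0332, 0.0268]
tool_rot: [-3.123, 0.338, 0.011]
wrist_force: [-6.2, 0.4, 3.8]
gripper_width: 0.0597
grasp_force: 30.0
t 9.95 tcp [ 0.5647 -0.0332  0.0268] yang -1.7861 z [-0.0068  0.0011 -1.    ] F [-6.19  0.36  3.84] M [0.05 1.07 0.05] w 0.0597 gf 30.0 q6 1.6
tcp in stage [-0.012  -0.0004] F stage [-6.13 -0.97]
```

View pics/w5.png

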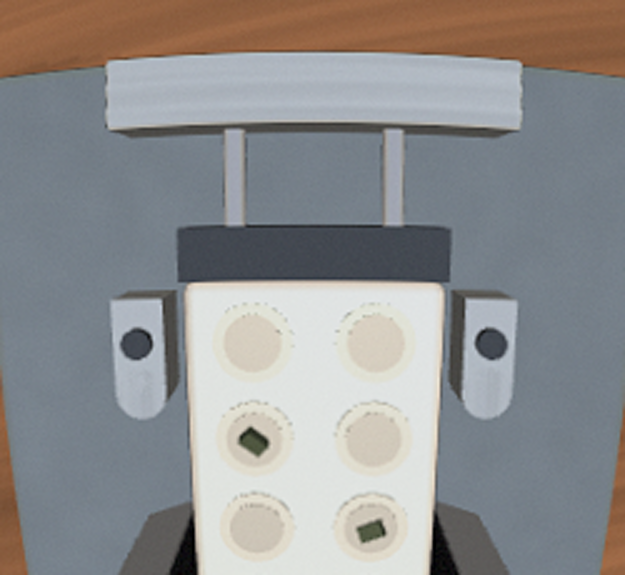

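The plate now touches the bar squarely and has pushed it in about 5–6 mm; the bar's front edge is at row 282 and the plate is centred. About 6 mm more is needed.

```bash
python3 -m pendant '[[[50,0.006,-0.0013,0.0006,0],[50,0.006,-0.0013,0.0006,0],[50,0.006,-0.0013,0,0],[50,0,0,0,0],[50,0,0,0,0],[50,0,0,0,0],[50,0,0,0,0],[50,0,0,0,0]]]'
python3 - <<'E'
from h import *
st()
g=get_image("wrist"); cv2.imwrite("pics/w6.png",cv2.resize(g["pixels"][20:250,130:380,::-1],None,fx=2.5,fy=2.5,interpolation=cv2.INTER_CUBIC))
E
```

```text
t: 10.8
ee_pos: [0.5685, -0.0341, 0.0268]
tool_rot: [-3.122, 0.337, 0.021]
wrist_force: [-10.0, 1.3, 5.8]
gripper_width: 0.0594
grasp_force: 30.0
t 10.8 tcp [ 0.5685 -0.0341  0.0268] yang -1.7861 z [-0.0133  0.0023 -0.9999] F [-10.01   1.29   5.79] M [ 0.31  1.9  -0.01] w 0.0594 gf 30.0 q6 1.6
tcp in stage [-0.0081 -0.0004] F stage [-10.06  -0.87]
```

View pics/w6.png

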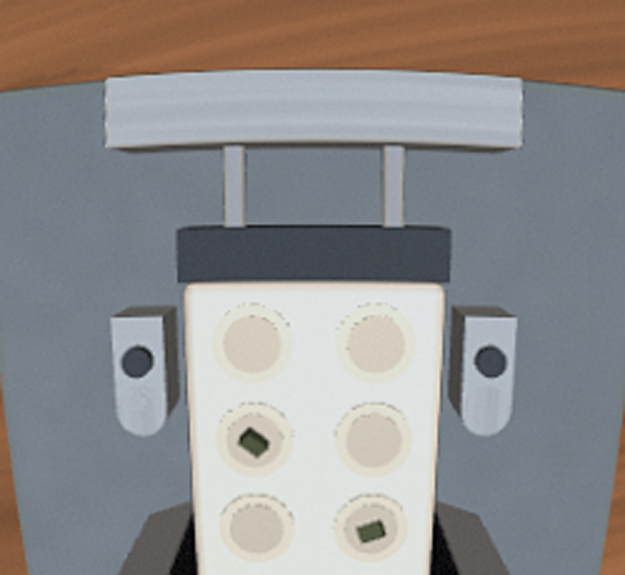

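```bash
python3 - <<'E'
from h import *
g=get_image("wrist"); st()
u=lambda p:((p[0]+.5)/2.5-.5+130,(p[1]+.5)/2.5-.5+20)
w=lambda p,z:watz(g,u(p),z)
pts=[((111,316),(.052,.046)),((517,317),(.052,-.046)),((168,316),(.052,.034)),((464,317),(.052,-.034)),((142,435),(.024,.040)),((487,436),(.024,-.040))]
t,R=fit([w(p,.042) for p,_ in pts],[m for _,m in pts])
for p in [(178,282),(450,282)]: print("bar front",(R.T@(w(p,.042)[:2]-t)).round(4))
for p in [(178,228),(450,228)]: print("bar back",(R.T@(w(p,.042)[:2]-t)).round(4))
for p in [(186,284),(443,284)]: print("plate end",(R.T@(w(p,.040)[:2]-t)).round(4))
E
```

```text
t 10.9 tcp [ 0.5685 -0.0341  0.0268] yang -1.7861 z [-0.0132  0.0023 -0.9999] F [-10.6    1.2    6.53] M [0.29 1.94 0.01] w 0.0597 gf 30.0 q6 1.6
tcp in stage [-0.0081 -0.0004] F stage [-10.61  -1.09]
t [ 0.5766 -0.0354] th -0.2184 res mm [[0.2, 0.2], [0.3, 0.1], [-0.3, -1.0], [0.0, 0.6], [-0.0, 0.6], [-0.3, -0.5]]
bar front [0.0596 0.0304]
bar front [ 0.0597 -0.0299]
bar back [0.0716 0.0301]
bar back [ 0.0718 -0.0295]
plate end [0.0589 0.029 ]
plate end [ 0.059  -0.0287]
```

The stop is in 9.6 mm (about 6.7 N) by both image and TCP. I'll nudge it to about 11.5 mm.

```bash
python3 -m pendant '[[[50,0.0045,-0.001,0,0],[50,0.0045,-0.001,0,0],[50,0,0,0,0],[50,0,0,0,0],[50,0,0,0,0],[50,0,0,0,0],[50,0,0,0,0],[50,0,0,0,0],[50,0,0,0,0],[50,0,0,0,0]]]' >/dev/null
python3 -c "
from h import *
st()"; python3 -m pendant '[[[50,0,0,0,0],[50,0,0,0,0],[50,0,0,0,0],[50,0,0,0,0],[50,0,0,0,0]]]' >/dev/null
python3 -c "
from h import *
st()"
```

```text
t 11.9 tcp [ 0.5704 -0.0345  0.0268] yang -1.786 z [-0.0166  0.003  -0.9999] F [-13.13   2.31   8.98] M [ 0.44  2.43 -0.01] w 0.0597 gf 30.0 q6 1.6
tcp in stage [-0.0062 -0.0005] F stage [-13.32  -0.54]
t 12.4 tcp [ 0.5704 -0.0345  0.0268] yang -1.7861 z [-0.0167  0.003  -0.9999] F [-13.49   0.78   9.27] M [0.36 2.44 0.05] w 0.0597 gf 30.0 q6 1.6
tcp in stage [-0.0062 -0.0005] F stage [-13.35  -2.11]
```

```bash
python3 -c "
from workcell import *
print(job_done())"
```

```text
the job is handed in; nothing more can be done
None
```

The job is handed in with the ten-well plate flat and centred between the side stops, held steadily against the back stop at about 11.5 mm (about 8 N), estimated from the arm's position since a camera check at 9.6 mm; the judging result was not shown.

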